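Set the recipe tablet and hold the clip-lid jar at the front

ROBOT

A 6-joint arm with a two-finger parallel gripper is mounted at the origin on the work surface. World frame = base frame: x ahead of the robot, y to its left, z up, the work surface at z = 0. Lengths are in m, angles in rad, forces in N, time in s.
With the tool pointing down it reaches from about 0.325 to 0.9 m from the base axis. Payload 6.1 kg.
Tool frame: the origin (TCP) lies on the centre line of the jaws, within the pads' length; the fingertips stand ahead of it and the grasp point (between the pads) lies 11 mm behind it (robot.nose_length is the z of the fingertips in the tool frame, in m); z points along the fingers, y is the direction in which the jaws open and shut (so a half turn about z gives the same grasp; the last joint's range is limited). The gripper opens to 87 mm and grips with 3 to 60 N. Pads are 19 mm wide; open, the fingers measure 117 mm over their backs; the gripper's body (75 mm by 190 mm) begins 51 mm behind the grasp point.
Start: joints at [-1.28, 0.22, 1.526, -0, 1.395, -0.126], TCP at [0.253, -0.571, 0.231] pointing down, gripper open.
Joint ranges: [-2.98, 2.98], [-0.91, 2.08], [0.09, 2.57], [-1.24, 4.39], [0.2, 2.65], [-2.68, 2.68]. Speed limits (rad/s): [2.57, 2.57, 3.01, 3.14, 3.14, 3.14].

INTERFACE

Orientations are given as a unit quaternion [x, y, z, w].
In Python, from cell import telemetry, vision, robot, models gives the robot as it stands.
- The arm moves only by the tool servo_tool, never from a script. Its argument "increments" is a list of rows, each a list of 5 numbers: the shift along the world's x, y, z in m, then the turn about the world's z in degrees, then the opening, from 0 (shut) to 1 (fully open). A call has 1 to 5 rows; each row shifts and turns the commanded pose from where the row before left it; what a row does not reach is not made up. A row lasts 1/10 s, in which the tool goes at most 50 mm and 8.59 degrees, less where a joint would pass 70% of its speed; a pose out of reach is approached as far as the arm can. A call is refused whole if a number of a shift passes 0.05 or a number of a turn 8.59, either way. A call with a gripper value outside its range is refused whole. The fingers move at their own pace and stop on an object; "force" is the grip in N (left out, the last holds). Time passes only in rows, so rows that do not move let the fingers close. It gives the time, the measured TCP pose, the force and the opening at its end, in the units of the state.
- telemetry.read_state(): the state, without advancing time (a new reading comes with each control period).
- vision.capture(name): name is "side" or "top"; returns a dict with "pixels" (480x640x3 uint8, red, green, blue), "fx", "fy", "cx", "cy" (pixels), "dist" ([k1, k2, p1, p2, k3] as OpenCV has them; the pictures are not rectified), "view" (4x4, takes a point from world to camera coordinates). Camera axes: x right, y up, looking along -z (the intrinsics and any distortion apply to the point x, -y, -z); pixel columns grow to the right and rows downward; lengths in m; the calibration is good to about 2 mm. A picture is of the moment at which its call begins. There is no depth.
- robot.sign_off(): hands the job in, once; it reports no verdict.
Trained networks look in the newest picture that a camera, given by its name, has taken for a name from the list of things; names that differ only in an ending like _2 or _b are one class to them, and where a whole thing is asked for, a point or a joint stands for the part that bears it (a point fixed in the world has none). Each returns a list of dicts, best first, with "score" (0 to 1); they miss things now and then, are a little off and sometimes report something else, mostly with a low value. They report only what shows in the picture. A call takes as long as a camera call. They do not tell look-alikes from the thing itself.
- models.spot_in(camera, query): "extent" ([left, top, width, height] in pixels, round what is visible of it).
- models.outline_of(camera, query): "region" (480x640 bool, what is visible of it) and "extent" ([left, top, width, height] in pixels, round what is visible of it).
The state is a dict: "time_s": time; "joints": joint angles; "joint_vel": joint speeds; "effort": joint torques, N m; "ee_pos": TCP position; "tcp_rot": TCP orientation; "contact_force": force on the tool from outside, world axes, zero at the start; "torque": the same for the moment, N m; "opening": opening from 0.0 (shut) to 1.0 (fully open).
Only numpy, scipy, OpenCV 4.12 (cv2) and the standard library are available. Lean on these libraries where they do the work, as an engineer would, in place of code of your own. Each camera call takes 0.05 s, during which the arm holds its last target. There are 200 camera calls.

TASK

Get the hummus corner ready for the cook, who stands at the front edge of the counter, on the robot's side. First turn the recipe tablet on its stand so that the screen faces straight to the front, lean it back about 30 degrees from upright and leave it so; then turn the spice carousel until the tall jar with the spring-clip glass lid stands straight at the front, and finish with the gripper still holding the carousel (by that jar or any part that turns) still, without letting go. Do not disturb the mortar, colander, measuring cup and olive-wood bowl.

Things in the scene. Friction and masses are not known exactly. Their poses are not given: they have to be found in the camera images.
- stand_swivel (a joint): swivel of the tablet stand about a vertical axis through its round base, rad; 0 = the screen faces straight to the front (towards -x, the robot's side), positive = turned counterclockwise seen from above; limits -1.4 to 1.4; stiff friction of 0.08 N m, stays where it is left
- tablet_tilt (a joint): tilt hinge of the tablet about a level axis along its lower edge, rad; 0 = upright, positive = leaning back, away from the side the screen faces (30 degrees is 0.524); limits -0.1 to 1.2; starts nearly upright; friction of 0.35 N m, stays where it is left
- tablet_hinge (a point): middle of the tilt hinge, on the swivel axis, 45 mm above the counter. Its z axis runs up the tablet in the tablet's plane, its y axis along the hinge, its -x axis out of the screen
- tablet_top (a point): middle of the tablet's top edge, 138 mm from the hinge along the tablet; same axes. The tablet is a flat plate 9 mm thick (centred on the hinge), 200 mm wide and 130 mm high, aluminium with a black screen; its plate begins 8 mm from the hinge. The stand's round base is 130 mm across and fixed to the counter
- carousel_base: fixed dark wooden foot of the spice carousel, 180 mm across, 22 mm high; origin at the centre of its underside, on the turntable's axis; its -x axis points to the front (same axes as the world)
- turntable: round wooden turntable, 260 mm across, 20 mm thick, top 42 mm above the counter; turns freely either way (a full turn or more) about the vertical axis through its origin, the centre of its underside, 22 mm up; 0.03 N m friction, does not return by itself. Its own -x axis points to the clip-lid jar, which is fixed in a seat on it
- knob_top (a point): top of the turned wooden knob (32 mm across) in the middle of the turntable, 104 mm above the counter, on the axis. Round it, 60 degrees apart and 95 mm from the axis, are fixed the tall clip-lid jar and five shorter spice jars, white ceramic with cork stoppers, 44 to 52 mm across, tops at most 122 mm above the counter
- clip_lid (a point): centre of the round glass lid of the clip-lid jar: lid 50 mm across and 24 mm high, centre 160 mm above the counter, top at 172 mm, 95 mm from the turntable's axis. It is the only jar so tall, clear glass 50 mm across, with a steel wire clip lower down on its outer side (below the lid). It is fixed to the turntable and the lid does not open or turn
- mortar: white ceramic mortar with its pestle standing in it, 112 mm across, 85 mm high (pestle end 135 mm), loose; origin under its centre. Leave it alone
- colander: stainless steel colander with two wire handles, 190 mm across (242 mm over the handles), 90 mm high, loose; origin under its centre. Leave it alone
- measuring_cup: yellow plastic measuring cup, 72 mm across, 55 mm high, flat handle reaching 110 mm from its centre towards its -x, loose; origin under its centre. Leave it alone
- olive_bowl: small dark olive-wood bowl, 110 mm across, 45 mm high, loose; origin under its centre. Leave it alone
Mind the look-alikes: they are no part of the job. What is shaped like the part that bears stand_swivel but blue is not meant.

How it is judged:
On the way, in this order (a step that is already met when the one before it is completed fails the run):
1. the tablet faces the front and leans back about 30 degrees (value of joint stand_swivel between -0.12 and 0.12 rad and value of joint tablet_tilt between 0.384 and 0.664 rad), for 0.2 s.
2. the clip-lid jar stands straight at the front of the carousel (y of clip_lid in the frame of carousel_base between -0.012 and 0.012 m and x of clip_lid in the frame of carousel_base below -0.08 m), for 0.2 s.
At the end, for the whole second after the job is handed in: The tablet faces the front within 0.12 rad and leans back 0.524 rad within 0.14; the clip-lid jar is at the front of the carousel, its lid's centre within 12 mm sideways of the axis; the turntable is still (below 0.1 rad/s) and the fingers press on it or on what it carries with more than 1 N (all of step 1 and all of step 2 and angular speed of turntable below 0.1 rad/s and contact force between the fingers and turntable above 1 N); the arm keeps its last pose, push and grip.
It fails at once if the mortar is displaced by more than 30 mm or tipped (distance of mortar from where it was at the start of the episode above 0.03 m or angle between mortar's own z axis and vertical above 0.4 rad).
It fails at once if the colander is displaced by more than 30 mm or tipped (distance of colander from where it was at the start of the episode above 0.03 m or angle between colander's own z axis and vertical above 0.4 rad).
It fails at once if the measuring cup is displaced by more than 30 mm or tipped (distance of measuring_cup from where it was at the start of the episode above 0.03 m or angle between measuring_cup's own z axis and vertical above 0.4 rad).
It fails at once if the olive bowl is displaced by more than 30 mm or tipped (distance of olive_bowl from where it was at the start of the episode above 0.03 m or angle between olive_bowl's own z axis and vertical above 0.4 rad).
It also fails if it takes over 58 s, if anything falls off the work surface, if the arm or the gripper's body presses on something with over 40 N, if the wrist force passes 120 N, or if a joint passes its speed limit or range.

## Working session

There is one attempt and no reset: what is moved stays moved. The work goes in short steps, Python scripts to look and compute and a tool call to move; the robot and the scene stay as the last step left them, time stands still between calls to the robot, and variables do not carry over. Pictures are saved under pics/ and viewed, about 8 in all and at most 12, crops included, and the job is handed in when it is done.

Besides the shell and the picture viewer there is one more tool, called after "Call:" in YAML: its name, and indented under it one key for each argument. servo_tool: Moves the arm, as the interface text tells. Its arguments: {"type":"object","properties":{"increments":{"type":"array"},"force":{"type":"number"}},"required":["increments"]}

```bash
mkdir -p pics; ls
cat > h.py <<'E'
import numpy as np, cv2
from cell import telemetry, vision, robot, models
def cap(n):
    return vision.capture(n)
def K(c): return np.array([[c['fx'],0,c['cx']],[0,c['fy'],c['cy']],[0,0,1.]])
F=np.diag([1,-1,-1.])
def proj(c,P):
    V=np.array(c['view']); P=np.atleast_2d(P)
    Pc=(P@V[:3,:3].T+V[:3,3])@F
    return cv2.projectPoints(Pc,np.zeros(3),np.zeros(3),K(c),np.array(c['dist'],float))[0][:,0]
def atz(c,uv,z):
    uv=np.array(uv,float).reshape(-1,1,2)
    n=cv2.undistortPoints(uv,K(c),np.array(c['dist'],float))[:,0]
    d=np.c_[n,np.ones(len(n))]@F
    V=np.array(c['view']);R=V[:3,:3];o=-R.T@V[:3,3]
    d=d@R
    return o+d*((z-o[2])/d[:,2])[:,None]
def save(c,f,box=None,s=1):
    im=c['pixels'][:,:,::-1]
    if box: l,t,w,h=box; im=im[t:t+h,l:l+w]
    cv2.imwrite('pics/'+f,cv2.resize(im,None,fx=s,fy=s,interpolation=cv2.INTER_CUBIC))
E
python3 - <<'E'
from h import *
cs={n:cap(n) for n in('top','side')}
for n,c in cs.items():
    save(c,n+'0.png'); V=np.array(c['view']); print(n,-V[:3,:3].T@V[:3,3],c['fx'],c['dist'])
    for q in ['stand_swivel','tablet_tilt','turntable','clip_lid','knob_top','mortar','colander','measuring_cup','olive_bowl','carousel_base']:
        print(q,[(round(d['score'],2),np.round(d['extent']).tolist()) for d in models.spot_in(n,q)])
print(telemetry.read_state(), robot.nose_length)
E
```

```text
pics
top [0.28058539 0.03732477 1.48174337] 566.4603531697011 [-0.01890902  0.          0.          0.          0.        ]
stand_swivel [(0.69, [376.0, 149.0, 86.0, 44.0]), (0.62, [371.0, 231.0, 66.0, 58.0])]
tablet_tilt [(0.92, [374.0, 230.0, 63.0, 64.0]), (0.85, [379.0, 148.0, 84.0, 26.0])]
turntable [(0.89, [213.0, 239.0, 97.0, 101.0]), (0.34, [374.0, 229.0, 63.0, 63.0])]
clip_lid [(0.93, [206.0, 241.0, 106.0, 96.0])]
knob_top [(0.76, [210.0, 241.0, 97.0, 99.0])]
mortar [(0.86, [281.0, 167.0, 46.0, 45.0])]
colander [(0.89, [106.0, 276.0, 77.0, 98.0])]
measuring_cup [(0.72, [326.0, 318.0, 38.0, 54.0]), (0.63, [208.0, 241.0, 103.0, 99.0])]
olive_bowl [(0.72, [478.0, 202.0, 38.0, 42.0])]
carousel_base [(0.71, [208.0, 241.0, 103.0, 97.0])]
side [-0.10552628  0.84939947  0.77441279] 474.6320516145768 [-0.06423634  0.          0.          0.          0.        ]
stand_swivel [(0.95, [366.0, 189.0, 34.0, 67.0])]
tablet_tilt [(0.76, [383.0, 185.0, 6.0, 68.0]), (0.66, [307.0, 163.0, 42.0, 51.0])]
turntable [(0.81, [257.0, 244.0, 102.0, 104.0])]
clip_lid [(0.56, [251.0, 244.0, 108.0, 103.0
[... 408 characters left out ...]
e_s': 1.1, 'joints': array([-1.28009923e+00,  2.20402730e-01,  1.52653082e+00, -5.79006322e-06,
        1.39470935e+00, -1.26090921e-01]), 'joint_vel': array([-2.24697811e-04, -2.04470945e-04,  3.37512657e-04, -5.45178832e-04,
        5.46690073e-05,  6.03086548e-04]), 'effort': array([ 6.58488193e-05, -4.94579780e+01, -3.87713134e+01,  7.00640143e-02,
        4.71324055e-02, -2.64132490e-05]), 'ee_pos': array([ 0.25300846, -0.57147141,  0.23051961]), 'tcp_rot': array([ 9.78364333e-01,  2.06889419e-01, -4.90614509e-06, -2.48057497e-05]), 'contact_force': array([-0.03598621,  0.29741797,  0.20397165]), 'torque': array([0.03611001, 0.03062777, 0.00325264]), 'opening': 0.9923085450948828} 0.008
```

Run:
```python
from h import *
c=cap('top'); save(c,'t1.png',(190,130,330,260),2.4)
d=cap('side'); save(d,'s1.png',(180,150,270,210),2.9)
```

```text
(no output)
```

View pics/t1.png

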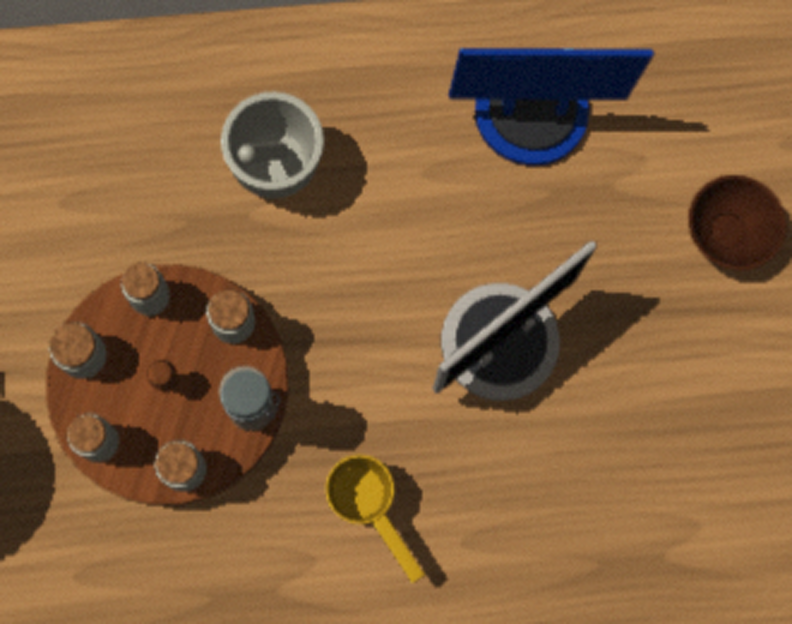

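View pics/s1.png

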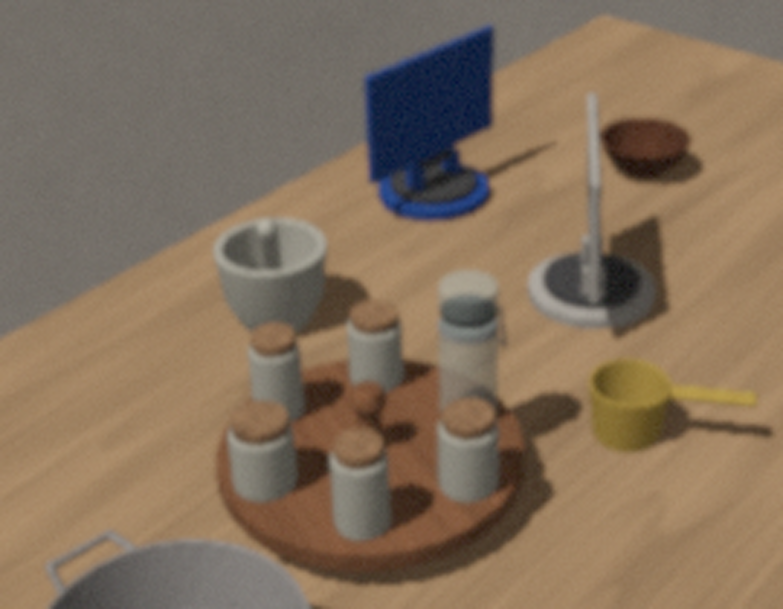

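The top view (x up, y left) shows the silver tablet with its edge running (437,388)–(595,245) in the crop and its screen facing right-front. The clip-lid jar at (245,390) is on the right side of the carousel. The blue look-alike stand is at (550,90). Next I turn these into positions.

Run:
```python
from h import *
from scipy.optimize import least_squares
c=cap('top'); d=cap('side')
f=lambda u,v:(u/2.4+190,v/2.4+130)
A=atz(c,[f(437,386),f(595,246)],.183); print('tablet top ends',A, 'mid',A.mean(0),'len',np.linalg.norm(A[0]-A[1]))
print('base',atz(c,[f(500,341)],.01))
T=atz(c,[f(167,384)],.042); k=atz(c,[f(160,371)],.104); l=atz(c,[f(245,386)],.172)
print('tt',T,'knob',k,'lid',l)
for q,z in(('mortar',.085),('measuring_cup',.055),('olive_bowl',.045),('colander',.09)):
    for s in models.spot_in('top',q)[:1]:
        e=s['extent']; print(q,atz(c,[(e[0]+e[2]/2,e[1]+e[3]/2)],z)[0])
# side check
g=lambda p:((p[:,0]-180)*2.9,(p[:,1]-150)*2.9)
print('side proj mid-top, knob, lid:',[np.round((proj(d,p)-[180,150])*2.9) for p in (A,k,l)])
```

```text
tablet top ends [[ 0.46452497 -0.08752394  0.183     ]
 [ 0.58959879 -0.25752331  0.183     ]] mid [ 0.52706188 -0.17252363  0.183     ] len 0.21105271040093568
base [[ 0.53266577 -0.17838256  0.01      ]]
tt [[0.5111321  0.18576555 0.042     ]] knob [[0.5151985  0.18573488 0.104     ]] lid [[0.48194366 0.09704851 0.172     ]]
mortar [0.75978755 0.05539986 0.085     ]
measuring_cup [ 0.35339361 -0.01796943  0.055     ]
olive_bowl [ 0.63023862 -0.45014478  0.045     ]
colander [0.43826837 0.45999994 0.09      ]
side proj mid-top, knob, lid: [array([[608., 191.],
       [596.,  93.]]), array([[367., 384.]]), array([[466., 282.]])]
```

Call:
servo_tool:
  increments:
    - [0.0231,0.033,0,8.53,1]
    - [0.0231,0.033,0,8.53,1]
    - [0.0231,0.033,0,8.53,1]
    - [0.0231,0.033,0,8.53,1]
    - [0.0231,0.033,0,8.53,1]
  force: 30

```text
time_s: 2.0
ee_pos: [0.3692, -0.4052, 0.2307]
tcp_rot: [0.835, 0.551, 0.0, 0.0]
contact_force: [1.1, -0.2, 0.1]
opening: 1.003
```

Call:
servo_tool:
  increments:
    - [0.0231,0.033,0,8.53,1]
    - [0.0231,0.033,0,8.53,1]
    - [0.0231,0.033,0,8.53,1]
    - [0.0231,0.033,0,8.53,1]
    - [0.0231,0.033,0,8.53,1]

```text
time_s: 2.5
ee_pos: [0.4848, -0.24, 0.2308]
tcp_rot: [0.577, 0.817, 0.0, 0.0]
contact_force: [2.2, -0.9, 0.3]
opening: 1.003
```

Call:
servo_tool:
  increments:
    - [0.0231,0.033,0,8.53,1]
    - [0.0231,0.033,0,8.53,1]
    - [0,0,0,0,1]

```text
time_s: 2.8
ee_pos: [0.5323, -0.1716, 0.2307]
tcp_rot: [0.448, 0.894, 0.001, 0.0]
contact_force: [-0.7, -0.7, 0.1]
opening: 0.998
```

Call:
servo_tool:
  increments:
    - [-0.002,-0.003,-0.025,0,1]
    - [0,0,-0.025,0,1]
    - [0,0,-0.025,0,1]
    - [0,0,0,0,0.3]
    - [0,0,0,0,0.0]

```text
time_s: 3.3
ee_pos: [0.5278, -0.179, 0.1557]
tcp_rot: [0.453, 0.892, -0.0, -0.0]
contact_force: [-0.4, 0.2, 0.7]
opening: 0.894
```

Call:
servo_tool:
  increments:
    - [0,0,0,0,0]
    - [0,0,0,0,0]
    - [0,0,0,0,0]
    - [0,0,0,0,0]
    - [0,0,0,0,0]

```text
time_s: 3.8
ee_pos: [0.5284, -0.1785, 0.1559]
tcp_rot: [0.452, 0.892, -0.0, 0.0]
contact_force: [-0.6, 0.2, 0.1]
opening: 0.453
```

Call:
servo_tool:
  increments:
    - [0,0,0,0,0]
    - [0,0,0,0,0]
    - [0,0,0,0,0]
    - [0,0,0,0,0]
    - [0,0,0,0,0]

```text
time_s: 4.3
ee_pos: [0.5288, -0.1779, 0.1559]
tcp_rot: [0.452, 0.892, 0.001, 0.0]
contact_force: [2.5, 3.2, 2.5]
opening: 0.103
```

Call:
servo_tool:
  increments:
    - [0,0,0,0,0]
    - [0,0,0,-8,0]
    - [0,0,0,-8,0]
    - [0,0,0,-8,0]
    - [0,0,0,-8,0]

```text
time_s: 4.8
ee_pos: [0.529, -0.1763, 0.1559]
tcp_rot: [0.682, 0.731, 0.002, -0.001]
contact_force: [3.2, 11.8, 4.0]
opening: 0.101
```

Call:
servo_tool:
  increments:
    - [0,0,0,-4.3,0]
    - [0,0,0,0,0]
    - [0,0,0,0,0]

```text
time_s: 5.1
ee_pos: [0.5291, -0.1761, 0.1559]
tcp_rot: [0.707, 0.707, 0.002, -0.001]
contact_force: [3.4, 12.9, 4.6]
opening: 0.106
```

Run:
```python
from h import *
s=telemetry.read_state(); print(s['ee_pos'],s['tcp_rot'],s['contact_force'],s['torque'],s['opening'])
c=cap('top'); save(c,'t2.png',(340,190,140,120),5)
```

```text
[ 0.52914087 -0.17607372  0.15588893] [ 7.07325809e-01  7.06884438e-01  2.02644311e-03 -6.95287459e-04] [ 3.35521855 12.88870815  4.61218055] [ 2.13226055 -1.27027309  0.02962605] 0.10559739665413942
```

View pics/t2.png

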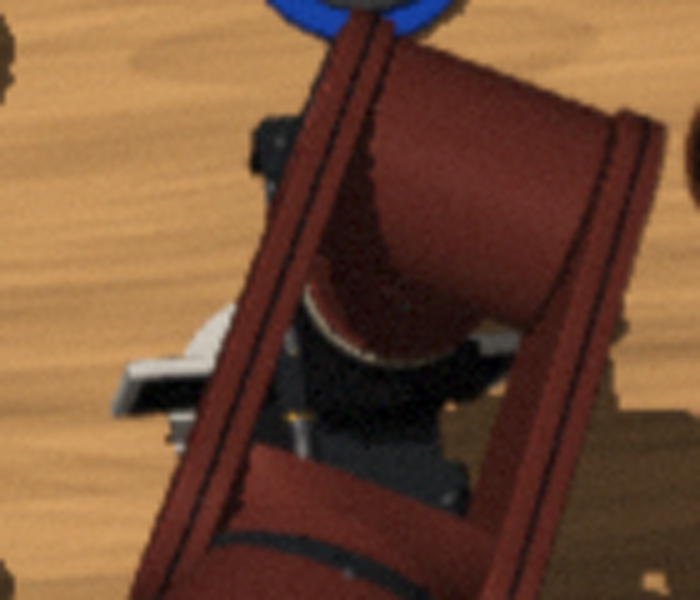

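Call:
servo_tool:
  increments:
    - [0,0,0,0,1]
    - [0,0,0,0,1]
    - [0,0,0,0,1]
    - [0,0,0,0,1]
    - [0,0,0,0,1]

```text
time_s: 5.65
ee_pos: [0.5279, -0.1789, 0.1553]
tcp_rot: [0.708, 0.707, -0.0, -0.0]
contact_force: [0.4, -0.1, -0.3]
opening: 0.476
```

Call:
servo_tool:
  increments:
    - [0,0,0,0,1]
    - [0,0,0,0,1]
    - [0,0,0,0,1]
    - [0,0,0,0,1]
    - [0,0,-0.01,0,1]

```text
time_s: 6.15
ee_pos: [0.5293, -0.179, 0.1467]
tcp_rot: [0.707, 0.707, 0.0, 0.001]
contact_force: [-0.1, -0.2, 0.3]
opening: 0.923
```

Call:
servo_tool:
  increments:
    - [0.01,0,0,0,1]
    - [0.01,0,0,0,1]
    - [0.01,0,0,0,1]
    - [0.01,0,0,0,1]
    - [0.01,0,0,0,1]

```text
time_s: 6.65
ee_pos: [0.5786, -0.1785, 0.1456]
tcp_rot: [0.707, 0.707, -0.001, -0.001]
contact_force: [-4.7, 0.3, 2.4]
opening: 0.996
```

Call:
servo_tool:
  increments:
    - [0.01,0,0,0,1]
    - [0.01,0,0,0,1]
    - [0.01,0,0,0,1]
    - [0.01,0,0,0,1]
    - [0,0,0,0,1]

```text
time_s: 7.15
ee_pos: [0.6201, -0.1784, 0.1458]
tcp_rot: [0.707, 0.707, 0.001, 0.001]
contact_force: [0.1, -0.5, -0.2]
opening: 1.002
```

Run:
```python
from h import *
s=telemetry.read_state(); print(s['ee_pos'],s['opening'],s['contact_force'])
c=cap('side'); save(c,'s2.png',(340,150,110,120),5)
```

```text
[ 0.62008524 -0.17843914  0.14583563] 1.0016486831096347 [ 0.07080507 -0.51418233 -0.20359456]
```

View pics/s2.png

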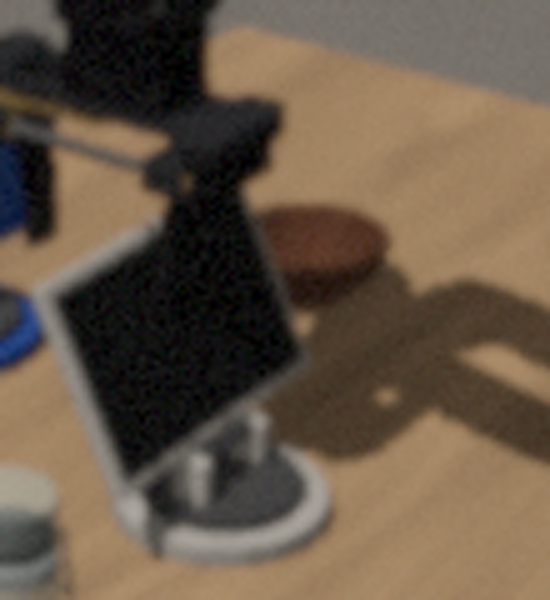

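```bash
cat > fit.py <<'E'
from h import *
from scipy.optimize import least_squares
def fit(c,uv,pts):
    def P(p):
        x,y,s,t=p
        R=cv2.Rodrigues(np.array([0,0,s]))[0]@cv2.Rodrigues(np.array([0,t,0.]))[0]
        return np.array(pts)@R.T+[x,y,.045]
    r=least_squares(lambda p:(proj(c,P(p))-uv).ravel(),[.53,-.177,0,.5])
    return r.x,np.abs(r.fun).max()
E
python3 - <<'E'
from fit import *
c=cap('side'); g=lambda u,v:(u/5+340,v/5+150)
uv=np.array([g(40,295),g(123,492),g(303,357)])
print(fit(c,uv,[(-.0045,.1,.138),(-.0045,.1,.008),(-.0045,-.1,.008)]))
E
```

```text
(array([ 0.53888035, -0.18138964,  0.03944525,  0.48442218]), np.float64(1.4474603062315055))
```

Call:
servo_tool:
  increments:
    - [-0.015,0,0,0,1]
    - [-0.01,0,0.02,0,1]
    - [0,0,0.04,0,1]
    - [0,0,0.02,0,1]
    - [0,0,0,0,1]

```text
time_s: 7.75
ee_pos: [0.5958, -0.1795, 0.2311]
tcp_rot: [0.707, 0.707, 0.002, 0.005]
contact_force: [0.2, 0.0, -0.0]
opening: 1.001
```

Call:
servo_tool:
  increments:
    - [-0.0163,0.0395,0,-2.76,1]
    - [-0.0163,0.0395,0,-2.76,1]
    - [-0.0163,0.0395,0,-2.76,1]
    - [-0.0163,0.0395,0,-2.76,1]
    - [-0.0163,0.0395,0,-2.76,1]

```text
time_s: 8.25
ee_pos: [0.5106, 0.0205, 0.2246]
tcp_rot: [0.788, 0.616, 0.0, -0.0]
contact_force: [0.5, 1.0, -0.2]
opening: 0.998
```

Call:
servo_tool:
  increments:
    - [-0.0163,0.0395,0,-2.76,1]
    - [-0.0163,0.0395,0,-2.76,1]
    - [0,0,0,0,1]
    - [0,0,0,0,1]

```text
time_s: 8.65
ee_pos: [0.4787, 0.0988, 0.225]
tcp_rot: [0.815, 0.579, 0.0, 0.0]
contact_force: [-0.0, -0.7, -0.3]
opening: 1.0
```

Run:
```python
from h import *
s=telemetry.read_state(); print(s['ee_pos'],s['tcp_rot'],s['opening'],s['contact_force'])
c=cap('top'); save(c,'t3.png',(190,180,260,180),3)
```

```text
[0.47867629 0.09875715 0.22503028] [8.15186082e-01 5.79199127e-01 1.57072977e-05 1.51321244e-04] 1.0001789048512384 [-0.0202588  -0.68564144 -0.32705824]
```

View pics/t3.png

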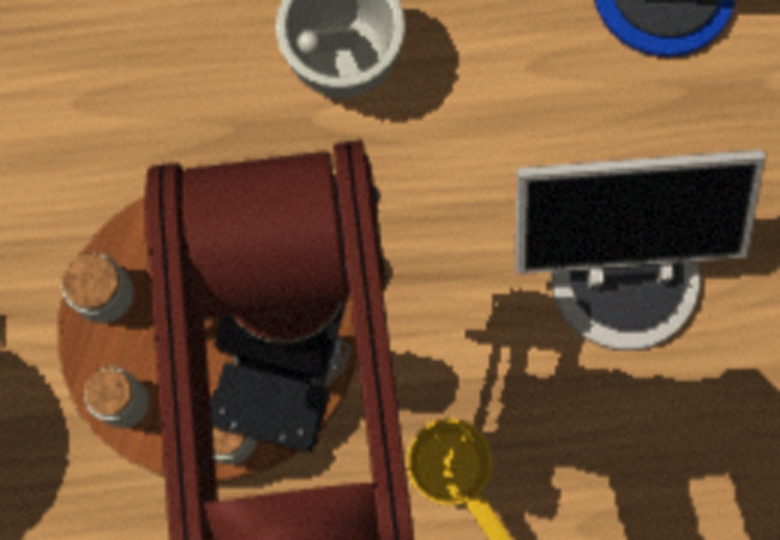

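Run:
```python
from fit import *
c=cap('top'); g=lambda u,v:(u/3+190,v/3+180)
uv=np.array([g(517,169),g(765,152),g(748,256),g(517,273)])
print(fit(c,uv,[(-.0045,.1,.138),(-.0045,-.1,.138),(-.0045,-.1,.008),(-.0045,.1,.008)]))
```

```text
(array([ 0.53460172, -0.17895897, -0.01058425,  0.50860084]), np.float64(0.54274313574075))
```

Call:
servo_tool:
  increments:
    - [0.003,-0.002,-0.025,0,1]
    - [0,0,-0.025,0,1]
    - [0,0,-0.025,0,1]
    - [0,0,0,0,0.3]
    - [0,0,0,0,0.3]
  force: 15

```text
time_s: 9.25
ee_pos: [0.4823, 0.095, 0.1505]
tcp_rot: [0.816, 0.577, -0.001, -0.0]
contact_force: [0.9, 0.2, 1.4]
opening: 0.895
```

Call:
servo_tool:
  increments:
    - [0,0,0,0,0.3]
    - [0,0,0,0,0.3]
    - [0,0,0,0,0.3]
    - [0,0,0,0,0.3]
    - [0,0,0,0,0.3]

```text
time_s: 9.75
ee_pos: [0.4827, 0.096, 0.1514]
tcp_rot: [0.816, 0.578, 0.001, 0.0]
contact_force: [-0.0, -0.6, 2.8]
opening: 0.566
```

Call:
servo_tool:
  increments:
    - [-0.0108,0.0046,0,-7.07,0.3]
    - [-0.0101,0.0058,0,-7.07,0.3]
    - [-0.0094,0.0071,0,-7.07,0.3]
    - [-0.0085,0.0082,0,-7.07,0.3]
    - [-0.0074,0.0092,0,-7.07,0.3]

```text
time_s: 10.25
ee_pos: [0.4355, 0.1309, 0.1514]
tcp_rot: [0.954, 0.301, -0.0, 0.0]
contact_force: [-1.9, -0.8, 5.9]
opening: 0.57
```

Call:
servo_tool:
  increments:
    - [-0.0061,0.0099,0,-7.07,0.3]
    - [-0.0049,0.0107,0,-7.07,0.3]
    - [-0.0036,0.0112,0,-7.07,0.3]
    - [-0.0021,0.0114,0,-7.07,0.3]
    - [-0.0007,0.0117,0,-7.07,0.3]

```text
time_s: 10.75
ee_pos: [0.4171, 0.1868, 0.1514]
tcp_rot: [1.0, -0.003, -0.001, -0.0]
contact_force: [-5.6, 1.6, 8.5]
opening: 0.57
```

Call:
servo_tool:
  increments:
    - [0,0,0,0,0.3]
    - [0,0,0,0,0.3]
    - [0,0,0,0,0.3]

```text
time_s: 11.05
ee_pos: [0.4173, 0.1867, 0.1513]
tcp_rot: [1.0, -0.0, -0.001, -0.001]
contact_force: [-8.9, 2.4, 8.7]
opening: 0.569
```

Run:
```python
from h import *
s=telemetry.read_state(); print(s['ee_pos'],s['tcp_rot'],s['opening'],s['contact_force'],s['torque'])
c=cap('top'); save(c,'t4.png',(190,210,140,150),4)
d=cap('side'); save(d,'s4.png',(220,150,210,210),2.8)
```

```text
[0.4172568  0.18670818 0.15129295] [ 9.99999028e-01 -1.83209321e-04 -1.28363448e-03 -5.11787223e-04] 0.5686728731267715 [-8.93338911  2.38127827  8.69544376] [0.29683337 1.33336501 0.12662108]
```

View pics/t4.png

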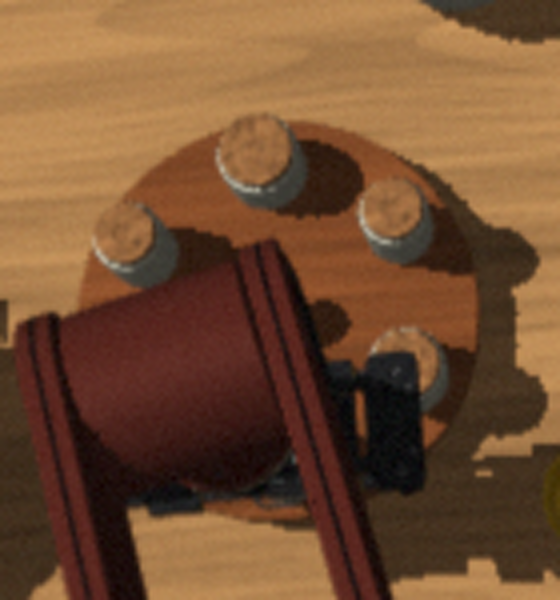

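View pics/s4.png

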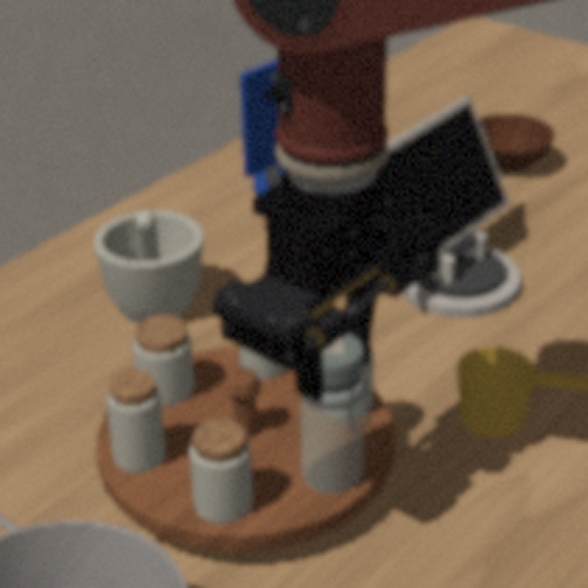

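Run:
```python
from h import *
from scipy.optimize import least_squares
c=cap('top'); g=lambda u,v:(u/4+190,v/4+210)
print('tt',atz(c,[g(278.5,320)],.042))
im=c['pixels']; C=np.array([.513,.186])
# corks fit: 4 corks at 60,0,-60,-120 deg (opposite=0) with free heights
uv=np.array([g(123,232),g(255,147),g(391,205)]); 
ang=np.deg2rad([60,0,-60])
def P(p): a=ang+p[2]; return np.c_[p[0]+.095*np.cos(a),p[1]+.095*np.sin(a),p[3:6]]
r=least_squares(lambda p:np.r_[(proj(c,P(p))-uv).ravel(),(p[3:6]-.112)/.006,(p[:2]-C)/.003],[.513,.186,0,.11,.11,.11])
print(r.x,np.abs(r.fun).max(), 'lid y off mm',-95*np.sin(r.x[2]), telemetry.read_state()['ee_pos'][1]-r.x[1])
```

```text
tt [[0.51112306 0.18565918 0.042     ]]
[0.51505445 0.1863556  0.01550379 0.11383263 0.1106344  0.11351204] 0.6848181749413337 lid y off mm -1.472801326392815 0.00033152438583600174
```

Run:
```python
from h import *
s=telemetry.read_state(); print(s['time_s'],np.abs(s['joint_vel']).max(),s['opening'],s['contact_force'])
print(robot.sign_off())
```

```text
11.2 0.0019198117119336164 0.566996970192964 [-7.02212245  2.61550189 10.45218102]
the job is handed in; nothing more can be done
None
```

I set the tablet first and then turned the carousel, and I handed the job in at 11.2 s with the gripper still holding the clip-lid jar. The hand-in reports no verdict, so the result rests on the checks below.

- **Tablet:** I gripped it by the top edge, turned it to the front, released it, and pushed it back with the front finger. The top camera gave a swivel of -0.01 rad and a tilt of 0.51 rad. An earlier side view gave 0.04 and 0.48 rad, a slight disagreement but also within limits.
- **Carousel:** I gripped the jar's lid and turned it about 71° clockwise to the front. The lid came out within about 1.5 mm of the axis sideways, against the 12 mm allowed.
- **Hold:** The arm is at rest, the opening reads 49 mm on the 50 mm lid, and the grip is set to 15 N. The wrist also reads steady forces of about 7 N sideways and 10 N vertically, far below the 120 N limit.
- **Other things on the counter:** In the last pictures the mortar, measuring cup, olive bowl and colander showed no sign of having moved. I checked that by eye and did not measure them again.

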